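Prop open the hood of the strap skiver

TASK

The hood of the cream skiving machine stands raised on its worn, stiff hinge and cannot be trusted to stay there. Take the prop rod by its red grip and swing it up as far as it goes, then push the hood down until its yellow socket rests on the rod's yellow tip, so that the rod holds it open. Leave the black-gripped feed crank as it is and do not disturb the glue pot standing on the machine.

Things in the scene. Friction and masses are not known exactly. Their poses are not given: they have to be found in the camera images.
- rod_pivot (a point): Hinge point of the prop rod, on the front (robot side) of the cream skiving machine, 75 mm above the table. Its axes are the machine's: x points to the machine's back, y to its left (as the robot sees it), z up; the machine stands turned by up to 23 degrees. The rod turns about this x axis in the upright plane through this point. The machine's cream base plate is 320 x 460 x 30 mm; its front edge lies 60 mm in front of the pivot, towards the robot.
- prop_rod (a joint): Angle (rad) of the prop rod: 0 = lying level, pointing to the machine's left (+y); it grows as the tip swings up, over the top and slightly to the right, to a hard stop at 1.75 (fully up). A steel rod 11 mm thick, 165 mm from pivot to the centre of its yellow round tip (18 mm ball). Starts between 0.05 and 0.75. Its hinge is stiff: it stays where it is left; about 4 N at the grip moves it.
- rod_knob (a point): Centre of the red cylindrical grip on the prop rod: 24 mm thick, 42 mm long, lying along the machine's x axis and sticking out from the rod towards the robot. It spins freely on its pin. It lies 100 mm along the rod from the pivot and 75 mm in front of the rod's plane (machine -x), so relative to rod_pivot it is at x -75 mm, y 100 mm * cos(angle), z 100 mm * sin(angle). At least 25 mm is free on both sides of it along machine y. This point turns with the rod.
- rod_tip (a point): Centre of the yellow round tip (18 mm ball) of the prop rod, 165 mm along the rod from the pivot. Turns with the rod.
- socket (a point): Seat of the yellow socket under the front lip of the hood: the spot where the centre of the rod's tip lies when seated. The socket is an upside-down trough, 46 mm deep along machine x, 40 mm wide inside along machine y, flaring to 65 mm at its mouth, its cheeks 15 mm high. At the hood's starting angles the rod's tip swings in freely beneath it. With the rod at its stop and the hood at 0.50 rad this point coincides with the rod's tip. Axes turn with the hood.
- hood (a joint): Opening angle (rad) of the hood: 0 = shut, growing as it opens; starts between 0.68 and 0.84. The hood is a cream frame with a clear window, 235 x 270 mm, 0.6 kg; it is hinged at the machine's back along the machine's y axis, 190 mm behind rod_pivot and 60 mm above it, its free lip to the robot. A stiff hinge: it stays where it is left; about 5 N on the pad pushes it down. It rests on the raised rod at 0.50; without the rod it would go on down to 0.
- press_pad (a point): Centre of the upper face of the black rubber pad on top of the hood near the lip, 100 mm along machine y by 50 mm: the place to push the hood down from above. It moves about the hood's hinge, 185 mm from it along the hood; with the hood resting on the rod it lies 42 mm behind, 90 mm to the right (-y) of and 175 mm above rod_pivot. The hood's lip is 50 mm further towards the robot and higher than the pad.
- crank_knob (a point): Bystander: centre of the black grip (24 mm thick, 42 mm long) of the feed crank, at the right of the machine's front. It looks like the rod's grip but is black. Leave it.
- glue_pot: Bystander: open white pot, 64 mm wide and 55 mm high, origin at the centre of its underside, standing on the left part of the machine's base, behind the rod. Leave it.

How it is judged:
On the way, in this order (a step that is already met when the one before it is completed fails the run):
1. the prop rod is swung up to within 10 degrees of its stop (value of joint prop_rod above 1.575 rad), for 0.2 s.
2. the hood is lowered onto the rod: tip in the socket (distance between rod_tip and socket below 0.02 m and value of joint hood below 0.54 rad), for 0.2 s.
At the end, for the whole second after the job is handed in: The rod stands within 10 degrees of its stop, its tip within 20 mm of the socket's seat, and the hood rests on it, still, between 0.44 and 0.54 rad open (all of step 2 and value of joint prop_rod above 1.575 rad and value of joint hood above 0.44 rad and velocity of joint hood between -0.05 and 0.05 rad/s); the robot touches nothing.
It fails at once if the feed crank's black grip is moved by more than 20 mm (distance of crank_knob from where it was at the start of the episode above 0.02 m).
It fails at once if the glue pot is moved by more than 30 mm or tipped by more than 25 degrees (distance of glue_pot from where it was at the start of the episode above 0.03 m or angle between glue_pot's own z axis and vertical above 0.44 rad).
It also fails if it takes over 48 s, if anything falls off the work surface, if the arm or the gripper's body presses on something with over 40 N, if the wrist force passes 120 N, or if a joint passes its speed limit or range.

ROBOT

A 7-joint arm with a two-finger parallel gripper is mounted at the origin on the work surface. World frame = base frame: x ahead of the robot, y to its left, z up, the work surface at z = 0. Lengths are in m, angles in rad, forces in N, time in s.
With the tool pointing down it reaches from about 0.35 to 0.9 m from the base axis. Payload 8.1 kg.
Tool frame: the origin (TCP) lies between the finger pads; the fingertips stand 25 mm ahead of it and the grasp point (between the pads) lies 6 mm ahead of it; z points along the fingers, y is the direction in which the jaws open and shut (so a half turn about z gives the same grasp; the last joint's range is limited). The gripper opens to 92 mm and grips with 3 to 60 N. Pads are 19 mm wide; open, the fingers measure 130 mm over their backs; the gripper's body (75 mm by 190 mm) begins 47 mm behind the grasp point.
Start: joints at [1.005, 0.434, 0.025, 1.573, -0.012, 1.134, -0.075], TCP at [0.279, -0.559, 0.252] pointing down, gripper open.
Joint ranges: [-2.62, 2.62], [-0.44, 2.09], [-1.27, 1.32], [0.08, 2.57], [-1.32, 4.46], [0.12, 2], [-2.74, 2.74]. Speed limits (rad/s): [2.22, 2.22, 3.01, 3.01, 3.14, 3.14, 3.14].

INTERFACE

Orientations are given as a rotation vector (axis times angle).
In Python, from cell import * gives the robot as it stands.
- The arm moves only by the shell command python3 -m jog 'ROWS' [FORCE]. ROWS is JSON, one flat list of numbers, 5 for each row, row after row: the finger opening in mm, from 0 to 91.8, then the shift along the tool's x, y, z in units of 40 mm (1.0 is 40 mm), then the turn about the tool's z in units of 6 degrees (1.0 is 6 degrees). A call has 1 to 20 rows; each row shifts and turns the pose as measured when the row begins, along the tool's axes as they then stand; what a row does not reach is not made up. A row lasts 1/12 s, in which the tool goes at most 41.7 mm and 7.16 degrees, less where a joint would pass 70% of its speed; a pose out of reach is approached as far as the arm can. A call is refused whole if a number of a shift passes 1 or a number of a turn 1, either way. A call with a gripper value outside its range is refused whole. The fingers move at their own pace and stop on an object; FORCE is the grip in N (left out, the last holds). Time passes only in rows, so rows that do not move let the fingers close. It gives the time, the measured TCP pose, the force and the opening at its end, in the units of the state.
- observe(): the state, without advancing time (a new reading comes with each control period).
- get_image(name): name is "side" or "top" or "wrist"; returns the picture (420x560x3 uint8, red, green, blue); there is no depth.
- camera_params(name): a dict with "intrinsics" (3x3 intrinsics, pixels), "xyz" and "orientation" of the camera in the world. Camera axes: x right, y down, z forward; pixel columns grow to the right and rows downward; lengths in m; the calibration is good to about 2 mm. A picture is of the moment at which its call begins: read the wrist's pose just before it. camera_params takes no time and is no camera call; for the wrist camera it gives the pose at the moment of the call.
- sign_off(): hands the job in, once; it reports no verdict.
The state is a dict: "clock": time; "joints": joint angles; "dq": joint speeds; "joint_efforts": joint torques, N m; "position": TCP position; "ee_rot": TCP orientation; "force": force on the tool from outside, world axes, zero at the start; "ft_torque": the same for the moment, N m; "width": opening from 0.0 (shut) to 1.0 (fully open).
Only numpy, scipy, OpenCV 4.12 (cv2) and the standard library are available. Lean on these libraries where they do the work, as an engineer would, in place of code of your own. Each camera call takes 0.05 s, during which the arm holds its last target. There are 200 camera calls.

## Working session

There is one attempt and no reset: what is moved stays moved. The work goes in short steps, Python scripts to look and compute and a shell command to move; the robot and the scene stay as the last step left them, time stands still between calls to the robot, and variables do not carry over. Pictures are saved under pics/ and viewed, about 8 in all and at most 12, crops included, and the job is handed in when it is done.

```bash
mkdir -p pics; python3 - <<'E'
from cell import *
import cv2
s=observe();print({k:s[k] for k in('clock','position','ee_rot','force','width')})
for n in('side','top'):
    im=get_image(n);cv2.imwrite(f'pics/{n}0.png',im[:,:,::-1]);p=camera_params(n);print(n,p)
E
```

```text
{'clock': 0.0, 'position': array([ 0.27876827, -0.55882597,  0.25093308]), 'ee_rot': array([-3.05637362e+00, -7.20027031e-01,  8.21787474e-04]), 'force': array([ 0.20329035,  0.15854545, -0.31452366]), 'width': 0.9988109880393303}
side {'intrinsics': array([[436.34197407,   0.        , 282.47403123],
       [  0.        , 436.34197407, 213.4531955 ],
       [  0.        ,   0.        ,   1.        ]]), 'xyz': array([0.25831547, 0.43688604, 0.75971601]), 'orientation': array([-1.01591427,  2.53758371, -0.96355911])}
top {'intrinsics': array([[400.92638048,   0.        , 275.8175399 ],
       [  0.        , 400.92638048, 204.10746308],
       [  0.        ,   0.        ,   1.        ]]), 'xyz': array([0.5221381 , 0.03413635, 0.85525838]), 'orientation': array([-2.15633035,  2.12293377, -0.19539875])}
```

View pics/side0.png

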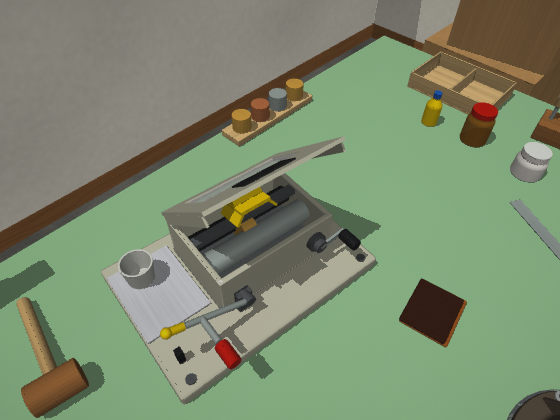

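View pics/top0.png

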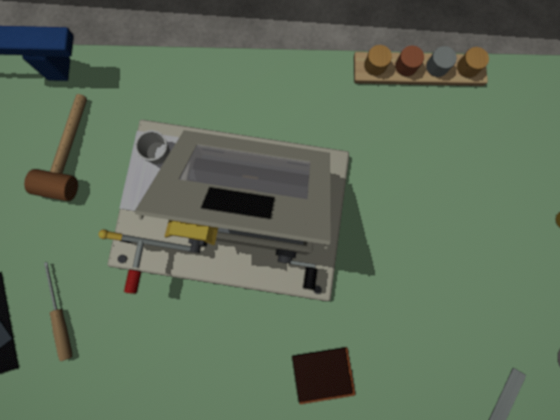

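The side view shows the yellow tip at about (170,333), the red grip at (228,353), the pivot at (245,296) and the black crank grip at (349,239). In the top view the tip is at (105,234), the red grip at (132,281) and the plate corners at (140,123), (348,152), (332,298) and (110,267). Next I triangulate these points.

```bash
cat > h.py <<'E'
from cell import *
import cv2, numpy as np
from scipy.spatial.transform import Rotation as R
from scipy.optimize import least_squares
def ray(n,uv,p=None):
    p=p or camera_params(n)
    d=R.from_rotvec(p['orientation']).apply(np.linalg.solve(p['intrinsics'],[*uv,1.]))
    return np.array(p['xyz']),d/np.linalg.norm(d)
def plane(n,uv,z):
    o,d=ray(n,uv); return o+d*(z-o[2])/d[2]
def tri(a,b):
    A=np.zeros((3,3));c=np.zeros(3)
    for o,d in(a,b):
        M=np.eye(3)-np.outer(d,d);A+=M;c+=M@o
    x=np.linalg.solve(A,c);return x,[np.linalg.norm(np.cross(x-o,d)) for o,d in(a,b)]
def blob(im,col,near,rad=40):
    hsv=cv2.cvtColor(im,cv2.COLOR_RGB2HSV)
    m=cv2.inRange(hsv,(22,150,90),(35,255,255)) if col=='y' else cv2.inRange(hsv,(0,180,70),(6,255,255))|cv2.inRange(hsv,(174,180,70),(180,255,255))
    n,l,s,c=cv2.connectedComponentsWithStats(m)
    k=[i for i in range(1,n) if s[i,4]>8 and np.hypot(*(c[i]-near))<rad]
    i=max(k,key=lambda i:s[i,4]);return c[i],s[i]
E
python3 - <<'E'
from h import *
S=cv2.imread('pics/side0.png')[:,:,::-1].copy();T=cv2.imread('pics/top0.png')[:,:,::-1].copy()
for c,a,b in(('r',(228,353),(132,281)),('y',(170,333),(105,234))):
    ps,ss=blob(S,c,a,20);pt,st=blob(T,c,b,20)
    print(c,ps,ss,pt,st,tri(ray('side',ps),ray('top',pt)))
print('pivot',tri(ray('side',(245,296)),ray('top',(197,244))))
print('crank',tri(ray('side',(349,239)),ray('top',(310,278))))
C=np.array([plane('top',u,.03) for u in((140,123),(348,152),(332,298),(110,267))])[:,:2];print(C)
for i,j in((0,1),(3,2),(3,0),(2,1)):
    d=C[j]-C[i];print(np.degrees(np.arctan2(d[1],d[0])),np.linalg.norm(d))
C=np.array([plane('side',u,.03) for u in((183,402),(376,261),(103,270))])[:,:2];print(C)
E
```

```text
r [227.44418605 353.77674419] [215 339  26  30 430] [131.48 280.92] [125 271  14  21 200] (array([0.50253097, 0.28378722, 0.11219602]), [np.float64(0.0006610767880921235), np.float64(0.0006610767880922896)])
y [171.82905983 330.42307692] [160 322  26  17 234] [109.30769231 234.8034188 ] [100 231  21   8 117] (array([0.58389579, 0.32252137, 0.1330175 ]), [np.float64(0.0003634623056470531), np.float64(0.0003634623056470905)])
pivot (array([0.57545122, 0.17782323, 0.06749514]), [np.float64(0.0011461691304436655), np.float64(0.0011461691304436078)])
crank (array([ 0.51268985, -0.04183933,  0.08820405]), [np.float64(0.000178254832046533), np.float64(0.00017825483204663304)])
[[ 0.8345823   0.31843823]
 [ 0.77834944 -0.12917112]
 [ 0.47285024 -0.09203762]
 [ 0.52796217  0.35710878]]
-97.16051655638223 0.4511277701676487
-96.99543641751141 0.4525149808635924
-7.18812085928579 0.3090490422659547
-6.930318867479444 0.3077477095049434
[[ 0.52456449  0.36706336]
 [ 0.46048349 -0.07639338]
 [ 0.83834778  0.31828161]]
```

```bash
cat >> h.py <<'E'
yaw=np.radians(-7.1); MX=np.array([np.cos(yaw),np.sin(yaw),0]);MY=np.array([-np.sin(yaw),np.cos(yaw),0]);Z=np.array([0,0,1.])
K0=np.array([.5025,.2838,.1122])
A0=np.arcsin((K0[2]-.075)/.1)
PIV=K0+.075*MX-.1*(np.cos(A0)*MY+np.sin(A0)*Z)
def M(x,y,z): return PIV+x*MX+y*MY+z*Z   # machine frame about pivot
def todo(t,p=None):   # total shift in row units, tool axes
    s=observe();r=R.from_rotvec(s['ee_rot']);a=r.as_matrix()
    d=a.T@(t-s['position'])/.04
    turn=np.degrees(np.arctan2(*(a.T@MY)[[1,0]]))-90
    turn=(turn+90)%180-90
    return d.round(2),(turn/6).round(2)
E
python3 - <<'E'
from h import *
print(A0,PIV)
s=observe();print(R.from_rotvec(s['ee_rot']).as_matrix().round(3))
print(todo(K0+[0,0,.13]-.005*MX))
o,d=ray('top',(238,203))
t=((M(0,-.09,0)-o)@MY)/(d@MY);q=o+d*t-PIV;print('pad',q@MX,q@MY,q@Z, 'ang',np.arctan2(q[2]-.06,.19-q@MX)-.161,np.hypot(q[2]-.06,.19-q@MX))
E
```

```text
0.3811627249687955 [0.5654518  0.18241839 0.075     ]
[[ 0.895  0.446 -0.001]
 [ 0.446 -0.895  0.001]
 [-0.    -0.001 -1.   ]]
(array([ 14.3 , -16.42,   0.24]), np.float64(5.6))
pad 0.07174219409254864 -0.09 0.1770794865645296 ang 0.6193912667679609 0.16641068124449915
```

```bash
python3 -m jog '[91,0,0,0,0.95, 91,0,0,0,0.95, 91,0,0,0,0.95, 91,0,0,0,0.95, 91,0,0,0,0.95, 91,0,0,0,0.95]' 30; python3 -c "
from h import *
print(todo(K0+[0,0,.13]-.005*MX))"
```

```text
clock: 0.6
position: [0.2776, -0.5574, 0.2481]
ee_rot: [-3.126, 0.247, 0.006]
force: [0.3, -0.8, -0.3]
width: 0.99
(array([  2.13, -21.65,   0.26]), np.float64(-0.32))
```

```bash
python3 -m jog '[91,0.1,-0.98,0,0, 91,0.1,-0.98,0,0, 91,0.1,-0.98,0,0, 91,0.1,-0.98,0,0, 91,0.1,-0.98,0,0, 91,0.1,-0.98,0,0, 91,0.1,-0.98,0,0, 91,0.1,-0.98,0,0, 91,0.1,-0.98,0,0, 91,0.1,-0.98,0,0, 91,0.1,-0.98,0,0, 91,0.1,-0.98,0,0, 91,0.1,-0.98,0,0, 91,0.1,-0.98,0,0, 91,0.1,-0.98,0,0, 91,0.1,-0.98,0,0, 91,0.1,-0.98,0,0, 91,0.1,-0.98,0,0, 91,0.1,-0.98,0,0]'; python3 -c "
from h import *
print(todo(K0+[0,0,.13]-.005*MX))"
```

```text
clock: 2.18
position: [0.4769, 0.1888, 0.2448]
ee_rot: [-3.126, 0.285, 0.018]
force: [0.9, 0.1, 1.0]
width: 0.992
(array([ 0.08, -2.44,  0.07]), np.float64(-0.56))
```

```bash
python3 -m jog '[91,0,-0.85,0,-0.2, 91,0,-0.85,0,-0.2, 91,0,-0.7,0,-0.16, 91,0,0,0,0, 91,0,0,0,0]'; python3 - <<'E'
from h import *
print(todo(K0+[0,0,.13]-.005*MX))
p=camera_params('wrist');im=get_image('wrist');cv2.imwrite('pics/w1.png',im[:,:,::-1])
print({k:np.array(v).round(3) for k,v in p.items()})
r=R.from_rotvec(p['orientation'])
q=r.inv().apply(K0-p['xyz']);print('predicted',p['intrinsics']@(q/q[2]))
try: print(blob(im,'r',(280,210),300))
except Exception as e: print(e)
E
```

```text
clock: 2.6
position: [0.491, 0.2985, 0.2426]
ee_rot: [-3.13, 0.173, 0.023]
force: [-0.1, -1.2, -0.0]
width: 0.992
(array([0.2 , 0.33, 0.01]), np.float64(0.13))
{'intrinsics': array([[348.84 ,   0.   , 278.116],
       [  0.   , 348.84 , 208.846],
       [  0.   ,   0.   ,   1.   ]]), 'xyz': array([0.575, 0.288, 0.374]), 'orientation': array([ 1.937, -2.165, -0.362])}
predicted [295.16576026 188.51745033   1.        ]
(array([298.9476082 , 173.17539863]), array([286, 165,  28,  17, 439], dtype=int32))
```

View pics/w1.png

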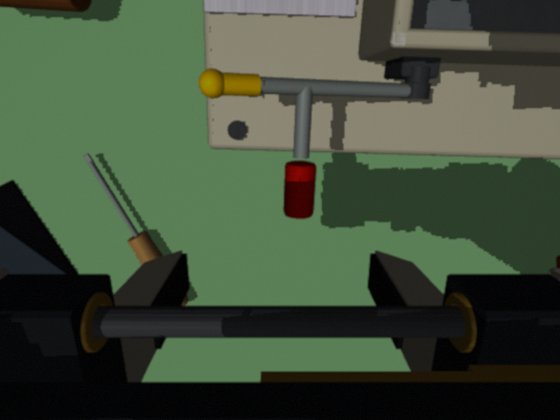

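The wrist view shows the red grip centred at about (300,190) against a predicted (295,188), so it is about 4 mm to the right. The yellow tip is at (212,83) and the pivot near (418,85). Now I descend.

```bash
python3 -m jog '[91,0.2,0.42,0,0.1, 91,0,0,0.8,0, 91,0,0,0.8,0, 91,0,0,0.7,0, 91,0,0,0.5,0, 91,0,0,0,0, 91,0,0,0,0]'; python3 - <<'E'
from h import *
print(todo(K0+[0,0,.006]-.005*MX-.004*MY))
p=camera_params('wrist');im=get_image('wrist');cv2.imwrite('pics/w2.png',im[:,:,::-1])
print(blob(im,'r',(280,210),300))
E
```

```text
clock: 3.23
position: [0.4974, 0.2713, 0.1285]
ee_rot: [-3.131, 0.208, 0.018]
force: [0.3, 0.9, 0.7]
width: 0.99
(array([-0.04, -0.23,  0.26]), np.float64(-0.08))
(array([254.22580645, 299.12903226]), array([250, 295,   9,   9,  31], dtype=int32))
```

View pics/w2.png

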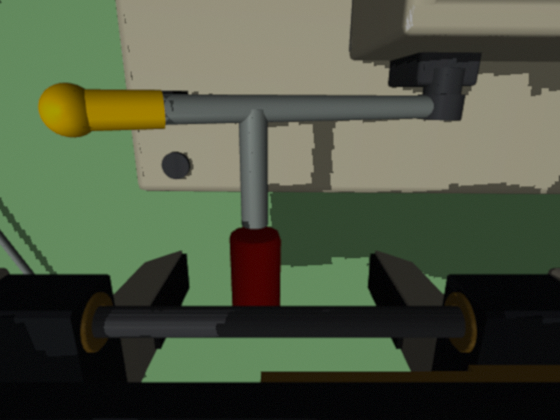

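The grip is between the fingers at column 256, with the finger midpoint near 279. It needs about 9 mm to the left and 10 mm down, then close.

```bash
python3 -m jog '[91,0,-0.22,0.24,-0.08, 91,0,0,0,0, 0,0,0,0,0, 0,0,0,0,0, 0,0,0,0,0, 0,0,0,0,0, 0,0,0,0,0, 0,0,0,0,0]' 30; python3 - <<'E'
from h import *
s=observe();g=s['position']+[0,0,-.006];q=g-PIV
print(q@MX,q@MY,q@Z,np.arctan2(q@Z,q@MY),np.hypot(q@Z,q@MY),s['width']*91.8)
E
```

```text
clock: 3.95
position: [0.5017, 0.2823, 0.1246]
ee_rot: [-3.127, 0.195, 0.004]
force: [0.3, 0.2, -0.9]
width: 0.608
-0.07556365598589497 0.09120618999216595 0.043649811569955135 0.4463683902987181 0.10111317986780785 55.77407082334377
```

```bash
python3 -m jog '[0,0,0,0.12,0, 0,0,0,0,0, 0,0,0,0,0, 0,0,0,0,0, 0,0,0,0,0, 0,0,0,0,0, 0,0,0,0,0, 0,0,0,0,0, 0,0,0,0,0, 0,0,0,0,0]' 30; python3 - <<'E'
from h import *
s=observe();g=s['position']+[0,0,-.006];q=g-PIV
print(q@MX,q@MY,q@Z,np.arctan2(q@Z,q@MY),np.hypot(q@Z,q@MY),s['width']*91.8)
E
```

```text
clock: 4.78
position: [0.5016, 0.2818, 0.1192]
ee_rot: [-3.127, 0.196, 0.005]
force: [-0.1, 0.8, 0.1]
width: 0.255
-0.07562499667971988 0.09075862668054854 0.03820357912409798 0.3984234279946638 0.09847152773685597 23.42529594298404
```

```bash
cat > st.py <<'E'
from h import *
s=observe();q=s['position']+[0,0,-.006]-PIV
print(q@MX,q@MY,q@Z,'ang',np.arctan2(q@Z,q@MY),'r',np.hypot(q@Z,q@MY),s['width']*91.8)
for a in(0.8,1.2,1.5,1.75):print(a,todo(M(-.0755,.1*np.cos(a),.1*np.sin(a)+.006)))
E
python3 -m jog '[0,0,0.17,-0.33,0, 0,0,0.22,-0.30,0, 0,0,0.26,-0.27,0]'; python3 st.py
```

```text
clock: 5.03
position: [0.4982, 0.2575, 0.1545]
ee_rot: [-3.125, 0.191, 0.007]
force: [1.5, -0.7, -5.7]
width: 0.252
-0.0760011330141585 0.06624166089147179 0.07349747356892293 ang 0.8372755593345858 r 0.09894360140340187 23.17499973080965
0.8 (array([ 0.01, -0.09,  0.04]), np.float64(0.02))
1.2 (array([ 0.01,  0.75, -0.5 ]), np.float64(0.02))
1.5 (array([ 0.01,  1.47, -0.67]), np.float64(0.02))
1.75 (array([ 0.01,  2.1 , -0.64]), np.float64(0.02))
```

Tracking is good. Continuing to the stop.

```bash
python3 -m jog '[0,0,0.30,-0.23,0, 0,0,0.33,-0.18,0, 0,0,0.35,-0.13,0, 0,0,0.37,-0.08,0]'; python3 st.py
```

```text
clock: 5.37
position: [0.4898, 0.1975, 0.1813]
ee_rot: [-3.127, 0.191, 0.009]
force: [9.3, -0.1, -29.0]
width: 0.246
-0.07696720375723089 0.005642448878769058 0.10028850181928926 ang 1.5145934075919116 r 0.10044710461983017 22.59387706988501
0.8 (array([ 0.04, -1.59,  0.73]), np.float64(0.02))
1.2 (array([ 0.04, -0.76,  0.18]), np.float64(0.02))
1.5 (array([ 0.04, -0.04,  0.01]), np.float64(0.02))
1.75 (array([0.04, 0.59, 0.04]), np.float64(0.02))
```

```bash
python3 -m jog '[0,0.03,0.2,0.06,0, 0,0,0.2,0.04,0]'; python3 st.py
```

```text
clock: 5.53
position: [0.4872, 0.1789, 0.1804]
ee_rot: [-3.126, 0.195, 0.01]
force: [2.3, 4.0, -3.9]
width: 0.25
-0.07724792286001117 -0.013211772016484654 0.09936602122670073 ang 1.7029816799728605 r 0.1002404962789027 22.979094109946555
0.8 (array([ 0.05, -2.07,  0.71]), np.float64(-0.0))
1.2 (array([ 0.04, -1.23,  0.16]), np.float64(-0.0))
1.5 (array([ 0.04, -0.51, -0.01]), np.float64(-0.0))
1.75 (array([0.04, 0.12, 0.02]), np.float64(-0.0))
```

```bash
python3 -m jog '[0,0,0.15,0.03,0, 0,0,0.12,0.02,0, 0,0,0,0,0, 0,0,0,0,0]'; python3 st.py
```

```text
clock: 5.87
position: [0.4862, 0.1726, 0.1795]
ee_rot: [-3.113, 0.19, 0.001]
force: [3.0, 0.3, -6.9]
width: 0.252
-0.07739547249611739 -0.01955586580571805 0.0984842402552527 ang 1.7668150461053191 r 0.10040705884580818 23.13622063491185
0.8 (array([ 0.05, -2.21,  0.72]), np.float64(0.02))
1.2 (array([ 0.05, -1.39,  0.16]), np.float64(0.02))
1.5 (array([ 0.05, -0.67, -0.02]), np.float64(0.02))
1.75 (array([ 0.05, -0.04,  0.  ]), np.float64(0.02))
```

```bash
python3 -m jog '[70,0,0,0,0, 70,0,0,0,0, 70,0,0,0,0, 70,0,0,0,0, 70,0,0,0,0, 70,0,0,0,0, 70,0,0,0,0, 70,0,0,-0.4,0, 70,-0.3,0,-0.8,0, 70,-0.3,0,-0.9,0, 70,-0.3,0,-0.9,0, 70,-0.3,0,-0.9,0, 70,0,0,-0.9,0, 70,0,0,0,0]'; python3 - <<'E'
from h import *
S=get_image('side');T=get_image('top')
cv2.imwrite('pics/s3.png',S[:,:,::-1]);cv2.imwrite('pics/t3.png',T[:,:,::-1])
def px(n,X):
    p=camera_params(n);q=R.from_rotvec(p['orientation']).inv().apply(X-p['xyz']);return (p['intrinsics']@(q/q[2]))[:2].round()
for a in(1.6,1.75):
    print(a,px('side',M(0,.165*np.cos(a),.165*np.sin(a))),px('side',M(-.075,.1*np.cos(a),.1*np.sin(a))))
for h in(.65,.7,.75,.8,.85):
    X=M(.19-.1874*np.cos(h+.161),-.09,.06+.1874*np.sin(h+.161));print(h,px('top',X),px('side',X))
E
```

```text
clock: 7.03
position: [0.4342, 0.1712, 0.3797]
ee_rot: [-3.117, 0.192, 0.01]
force: [1.3, 0.6, -0.0]
width: 0.764
1.6 [245. 241.] [276. 298.]
1.75 [259. 234.] [283. 293.]
0.65 [236. 208.] [265. 179.]
0.7 [236. 203.] [262. 174.]
0.75 [237. 197.] [259. 169.]
0.8 [237. 191.] [256. 163.]
0.85 [238. 185.] [253. 158.]
```

View pics/s3.png

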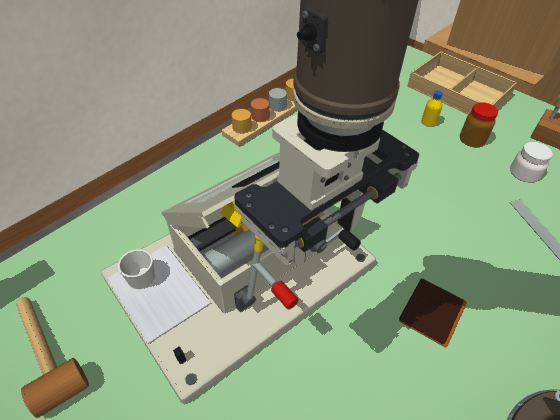

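The side view shows the rod upright: tip at (259,241), grip at (285,294), both as predicted for 1.75. The pad pixels from the first pictures give a hood angle of about 0.70. Next I move over the pad with the fingers shut.

```bash
python3 - <<'E'
from h import *
print(todo(M(.068,-.09,.202+.025+.04)))
E
python3 -m jog '[0,0,0.8,-0.4,0, 0,0,0.8,0,0, 0,0,0.6,0,0, 0,0.8,0,0,0, 0,0.8,0,0,0, 0,0.8,0,0,0, 0,0.6,0,0,0, 0,0,0,0,0,0,0,0,0,0]'; python3 - <<'E'
from h import *
print(todo(M(.068,-.09,.202+.025)))
T=get_image('wrist');cv2.imwrite('pics/w4.png',T[:,:,::-1])
E
```

```text
(array([4.96, 1.56, 0.73]), np.float64(0.01))
clock: 7.88
position: [0.5412, 0.0607, 0.3745]
ee_rot: [-3.127, 0.193, 0.047]
force: [-0.6, 0.5, -0.2]
width: 0.157
(array([ 1.98, -0.83,  1.76]), np.float64(0.01))
```

View pics/w4.png

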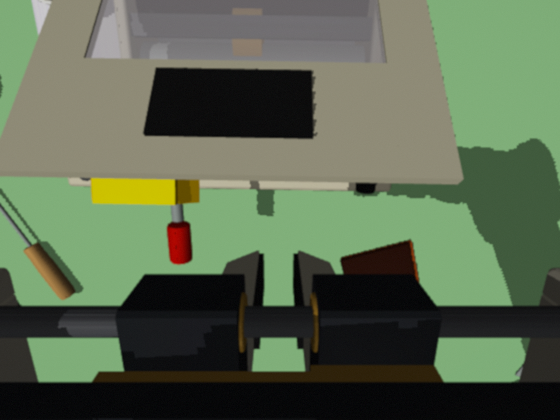

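The pad is centred at (231,101) in the wrist view and the fingers are to its right and in front. I move over it and then down to near contact.

```bash
python3 -m jog '[0,0.5,-0.4,0,0, 0,0.7,-0.4,0,0, 0,0.7,0,0,0, 0,0,0,0,0, 0,0,0,0,0,0,0,0,0,0]'; python3 - <<'E'
from h import *
print(todo(M(.068,-.09,.202+.025)),observe()['position'],observe()['width'],observe()['force'])
T=get_image('wrist');cv2.imwrite('pics/w5.png',T[:,:,::-1])
p=camera_params('wrist')
m=cv2.inRange(cv2.cvtColor(T,cv2.COLOR_RGB2GRAY),0,12)
n,l,s,c=cv2.connectedComponentsWithStats(m)
for i in range(1,n):
  if s[i,4]>800:print(s[i],c[i])
for h in(.68,.72,.76,.8):
    X=M(.19-.1874*np.cos(h+.161),-.09,.06+.1874*np.sin(h+.161));q=R.from_rotvec(p['orientation']).inv().apply(X-p['xyz']);print(h,(p['intrinsics']@(q/q[2]))[:2].round())
E
```

```text
clock: 8.43
position: [0.6162, 0.0852, 0.3688]
ee_rot: [-3.13, 0.188, 0.06]
force: [-1.2, -0.2, -0.7]
width: 0.005
(array([0.2 , 0.  , 1.66]), np.float64(0.04)) [0.61624801 0.08523188 0.3688392 ] 0.0053900828288185485 [-1.18570714 -0.19489606 -0.6807837 ]
[ 227  179  134   71 7918] [297.38368275 216.07893407]
[ 149  275  120   36 3637] [213.43112455 293.00467418]
[ 289  275  119   36 3660] [343.04590164 293.01311475]
[    0   383   560    37 19985] [281.60205154 400.70718039]
0.68 [278. 214.]
0.72 [278. 208.]
0.76 [278. 202.]
0.8 [278. 195.]
```

View pics/w5.png

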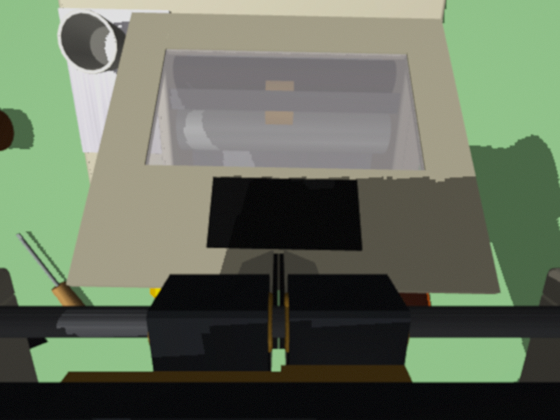

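The pad is centred at (285,213), so the hood is at about 0.69 and the fingers line up with it. I descend to just above contact.

```bash
python3 -m jog '[0,0.2,0.05,0.5,0, 0,0.1,0,0.5,0, 0,0,0,0.3,0, 0,0,0,0.1,0, 0,0,0,0,0]'; python3 - <<'E'
from h import *
print(todo(M(.068,-.09,.202+.025)))
E
```

```text
clock: 8.9
position: [0.6223, 0.083, 0.3152]
ee_rot: [-3.129, 0.185, 0.051]
force: [3.4, -0.3, 2.1]
width: 0.001
(array([-0.01, -0.04,  0.33]), np.float64(0.06))
```

```bash
python3 -m jog '[0,0,0,0.15,0, 0,0,0,0.15,0, 0,-0.05,0,0.12,0, 0,-0.1,0,0.12,0, 0,-0.1,0,0.12,0]'; python3 - <<'E'
from h import *
print(todo(M(.042,-.09,.175+.025)))
E
```

```text
clock: 9.32
position: [0.6145, 0.0846, 0.2987]
ee_rot: [-3.126, 0.187, 0.023]
force: [2.4, -0.9, 4.7]
width: 0.003
(array([-0.46, -0.02,  0.6 ]), np.float64(0.04))
```

```bash
python3 -m jog '[0,-0.1,0,0.15,0, 0,-0.1,0,0.15,0, 0,-0.12,0,0.15,0, 0,-0.1,0,0.12,0]'; python3 - <<'E'
from h import *
print(todo(M(.042,-.09,.175+.025)))
E
```

```text
clock: 9.65
position: [0.5977, 0.0869, 0.2799]
ee_rot: [-3.125, 0.188, 0.009]
force: [3.5, -1.0, 0.9]
width: 0.003
(array([-0.04, -0.02,  0.12]), np.float64(0.04))
```

```bash
python3 -m jog '[0,-0.03,0,0.12,0, 0,0,0,0.1,0, 0,0,0,0,0]';python3 -m jog '[0,0,0,0.1,0, 0,0,0,0.1,0]'; python3 - <<'E'
from h import *
print(todo(M(.042,-.09,.175+.025)))
S=get_image('side');cv2.imwrite('pics/s6.png',cv2.resize(S[80:360,80:450,::-1],None,fx=2,fy=2))
E
```

```text
clock: 9.9
position: [0.5979, 0.0872, 0.2776]
ee_rot: [-3.123, 0.189, -0.009]
force: [1.6, -0.4, -0.3]
width: 0.006
clock: 10.07
position: [0.5996, 0.0874, 0.2751]
ee_rot: [-3.122, 0.19, -0.021]
force: [-4.1, -3.6, 29.8]
width: 0.006
(array([-0.09, -0.  ,  0.  ]), np.float64(0.02))
```

View pics/s6.png

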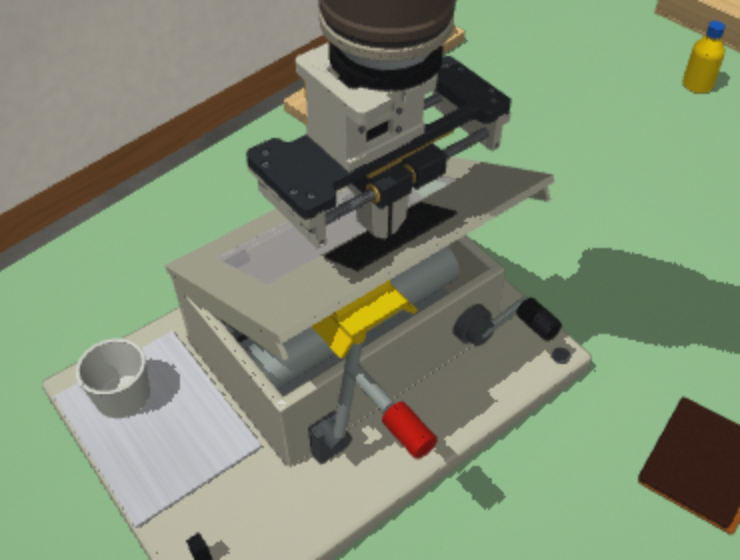

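The side view shows the yellow socket over the rod's hidden tip, with the rod upright. The force rose sharply to 30 N at the height predicted for 0.50 rad. I hold briefly, then lift clear.

```bash
python3 -m jog '[0,0,0,0,0, 0,0,0,0,0, 0,0,0,0,0]'; python3 -m jog '[0,0,0,-0.4,0, 0,0,0,-0.8,0, 0,0,0,-0.9,0, 0,0,0,-0.9,0, 0,-0.9,0,-0.5,0, 0,-0.9,0,0,0, 0,-0.9,0,0,0, 0,-0.9,0,0,0, 0,0,0,0,0, 0,0,0,0,0]'; python3 - <<'E'
from h import *
S=get_image('side');T=get_image('top');W=get_image('wrist');p=camera_params('wrist')
cv2.imwrite('pics/f7.png',np.hstack([cv2.resize(S[100:380,80:400],(400,350)),cv2.resize(W,(400,350))])[:,:,::-1])
for h in(.44,.5,.54,.6):
    for n in('side','top','wrist'):
        pp=camera_params(n);X=M(.19-.1874*np.cos(h+.161),-.09,.06+.1874*np.sin(h+.161));q=R.from_rotvec(pp['orientation']).inv().apply(X-pp['xyz']);print(h,n,(pp['intrinsics']@(q/q[2]))[:2].round())
for n,im in(('wrist',W),('side',S)):
  k,l,s,c=cv2.connectedComponentsWithStats(cv2.inRange(cv2.cvtColor(im,cv2.COLOR_RGB2GRAY),0,14))
  for i in range(1,k):
    if s[i,4]>500:print(n,s[i],c[i])
E
```

```text
clock: 10.37
position: [0.5995, 0.0875, 0.2769]
ee_rot: [-3.121, 0.19, -0.026]
force: [1.0, 0.9, 0.7]
width: 0.008
clock: 11.2
position: [0.443, 0.1042, 0.412]
ee_rot: [-3.126, 0.186, 0.011]
force: [0.7, -0.8, -0.6]
width: 0.007
0.44 side [275. 201.]
0.44 top [235. 227.]
0.44 wrist [276.   9.]
0.5 side [272. 195.]
0.5 top [235. 222.]
0.5 wrist [276.  -4.]
0.54 side [270. 190.]
0.54 top [235. 219.]
0.54 wrist [276. -13.]
0.6 side [267. 184.]
0.6 top [236. 213.]
0.6 wrist [276. -29.]
wrist [ 216    0  134   34 4342] [283.25333947  15.92906495]
wrist [383  75  21  36 618] [392.53559871  92.24919094]
wrist [ 362  179   74   55 1401] [406.97359029 199.30121342]
wrist [   0  194   40   73 1139] [ 14.94468832 239.47936787]
wrist [ 147  275  122   43 4100] [212.68682927 294.59731707]
wrist [ 288  275  125   43 4123] [343.88188212 294.67208343]
wrist [ 153  327  117   44 3317] [220.64214652 353.96774194]
wrist [ 287  328  122   42 3635] [346.69683631 347.05171939]
wrist [    0   372   560    48 21045] [280.45934901 400.59406035]
```

View pics/f7.png

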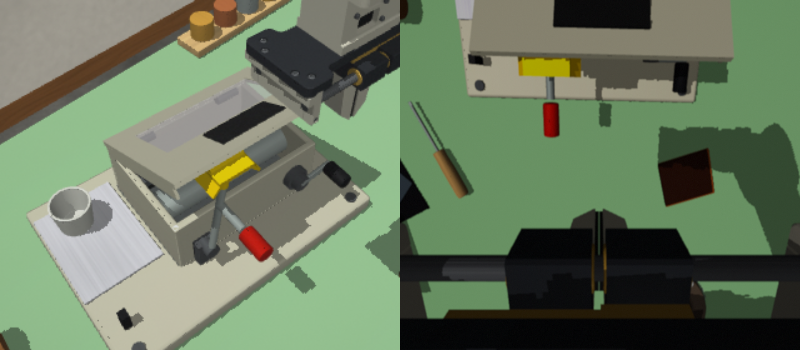

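The robot is clear. The pad is at about (276,197) in the side image, against a prediction of (272,195) for 0.50 rad and (270,190) for 0.54. The tip is inside the socket, and the pot and crank are where they were. Handing in.

```bash
python3 -c "
from cell import *
print(sign_off())"
```

```text
the job is handed in; nothing more can be done
None
```

The prop rod is fully up and the hood rests on its tip. I handed the job in at about 11.4 s on the robot's clock, and no verdict is reported.

- **Rod:** I gripped it by the red grip and swung it to its stop. The tool pose read about 1.77 rad against the 1.75 stop, and a picture taken after release showed the tip and grip where 1.75 predicts. The wrist force briefly reached 29 N because I pulled slightly outside the arc; I corrected that.
- **Hood:** I pushed down on the pad with the fingers shut until the force rose sharply to 30 N, at the height expected for 0.50 rad. The hood then stayed there when I lifted the arm clear.
- **Last check:** In the side picture the pad fits roughly 0.48–0.50 rad, inside the 0.44–0.54 window. The tip is hidden inside the socket, so I judged the seating from the contact height and the pad position, not by seeing it. The glue pot and crank look unmoved by eye, and the arm was touching nothing.

No check failed, but the pad reading disagrees with the prediction by about 4 pixels. I saw a similar sideways offset before the hood moved, so I took it as calibration error.

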